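Show which spare lid fits the open bead jar

TASK

On the craft table one of the three jars stands open, and one of the three spare lids on the cork mat is the right size for it. Show the pupil: point down at the open jar with the fingertips a few centimetres above the middle of its mouth and stay there for a good two seconds, then point in the same way at the lid that fits and finish still pointing at it. Touch no jar or lid, never point at or pass low over the wrong ones on the way, and leave everything else where it stands.

Things in the scene. Friction and masses are not known exactly. Their poses are not given: they have to be found in the camera images.
- jar_open: the open jar: white plastic, round, no lid, wooden beads inside; 68 mm across, 75 mm tall; its open mouth measures 60 mm over the outside. Loose, upright on the plywood board. Origin: centre of the underside, z up; the mouth's centre is 75 mm above it.
- jar_small: a wrong jar: white plastic with its grey lid on, 50 mm across, 65 mm tall with the lid. Loose. Origin: centre of the underside, z up.
- jar_large: a wrong jar: white plastic with its grey lid on, 84 mm across, 85 mm tall with the lid. Loose. Origin: centre of the underside, z up.
- lid_small: a loose grey ribbed screw lid lying flat, top up, on the cork mat: 48 mm across, 14 mm thick; too small for the open jar. Origin: centre of the underside, z up.
- lid_middle: a loose grey ribbed screw lid lying flat, top up, on the cork mat: 66 mm across, 14 mm thick; it fits over the 60 mm mouth of the open jar. Origin: centre of the underside, z up; the centre of its top is 14 mm above it.
- lid_large: a loose grey ribbed screw lid lying flat, top up, on the cork mat: 84 mm across, 14 mm thick; too large for the open jar. Origin: centre of the underside, z up.
- board: fixed plywood board, 120 x 320 mm, 12 mm thick, on which the three jars stand in a row along its y axis, about 100 mm apart in any order; it lies either left or right of the middle of the table, the mat on the other side. Origin: centre of the underside.
- mat: fixed cork mat, 120 x 320 mm, 4 mm thick, on which the three lids lie in a row along its y axis, about 100 mm apart in any order. Origin: centre of the underside.
- pen_cup: bystander: tapered blue cup with pens, 84 mm across the rim, 155 mm tall with the pens, loose, beyond the board and mat. Origin: centre of the underside.
- glue_bottle: bystander: white glue bottle with a pointed orange cap, 38 mm across, 118 mm tall, loose, beyond the board and mat. Origin: centre of the underside.
- stamp: bystander: wooden stamp, block 45 x 30 mm with a turned knob, 46 mm tall, loose, between the robot's base and the work. Origin: centre of the underside.
- carton: bystander: small cardboard box 90 x 60 x 35 mm, loose, far to the robot's left. Origin: centre of the underside.
Not all that is in view belongs to the job. What is shaped like the lid_middle but purple is not meant. Leave any green look-alike of the jar_open alone.

How it is judged:
By the outcome, as a careful person would: the job done as asked, in the order asked, and still so for the second after the job is handed in, with the robot touching nothing.
It also fails if it takes over 51 s, if anything falls off the work surface, if the arm or the gripper's body presses on something with over 40 N, if the wrist force passes 120 N, or if a joint passes its speed limit or range.

ROBOT

A 6-joint arm with a two-finger parallel gripper is mounted at the origin on the work surface. World frame = base frame: x ahead of the robot, y to its left, z up, the work surface at z = 0. Lengths are in m, angles in degrees, forces in N, time in s.
With the tool pointing down it reaches from about 0.375 to 0.9 m from the base axis. Payload 3.1 kg.
Tool frame: the origin (TCP) lies between the finger pads, 19 mm behind the fingertips; this is the grasp point; z points along the fingers, y is the line along which they close (so a half turn about z gives the same grasp; the last joint's range is limited). The gripper opens to 87 mm and grips with 3 to 60 N. Pads are 19 mm wide; open, the fingers measure 117 mm over their backs; the gripper's body (75 mm by 190 mm) begins 51 mm behind the grasp point.
Start: joints at [59.444, 30.224, 82.088, -0, 67.689, -10.227], TCP at [0.217, 0.586, 0.241] pointing down, gripper open.
Joint ranges: [-176.69, 176.69], [-43.24, 126.21], [12.49, 139.97], [-82, 262], [0, 151.66], [-163.58, 163.58]. Speed limits (degrees/s): [159.86, 159.86, 180, 180, 180, 180].

INTERFACE

Orientations are given as a 3x3 rotation matrix whose columns are the frame's x, y, z axes.
In Python, from rig import bot, viewer, ticket gives the robot as it stands.
- The arm moves only by the tool servo_tool, never from a script. Its argument "targets" is a list of rows, each an object with "offset": the shift along the tool's x, y, z in m, a list of three; "dr": the turn, a rotation vector about the tool's x, y, z in degrees, a list of three. In form: [{"offset": [x, y, z], "dr": [ax, ay, az]}, ...]. A call has 1 to 20 rows; each row is the pose to reach, as a shift and turn from the pose commanded when the call began, along the tool's axes at that moment; what a row does not reach only later rows make up. A row lasts 1/12 s, in which the tool goes at most 41.7 mm and 7.16 degrees, less where a joint would pass 70% of its speed; a pose out of reach is approached as far as the arm can. A call with a gripper value outside its range is refused whole. "gripper" is the gripper command: -1 is fully open, 1 is shut, values between are in proportion, set as the call begins (left out, the last holds). The fingers move at their own pace and stop on an object; the grip force is fixed at half the most. Time passes only in rows, so rows that repeat a pose let the fingers close. It gives the time, the measured TCP pose, the force, the opening and the grip force at its end, in the units of the state.
- bot.read_state(): the state, without advancing time (a new reading comes with each control period).
- viewer.capture(name): name is "scene" or "top" or "wrist"; returns a dict with "color" (384x512x3 uint8, red, green, blue), "camera_matrix" (3x3 intrinsics, pixels), "R" (3x3) and "t" (3): a world point X has camera coordinates R X + t. Camera axes: x right, y down, z forward; pixel columns grow to the right and rows downward; lengths in m; the calibration is good to about 2 mm. A picture is of the moment at which its call begins. There is no depth.
- ticket.hand_in(): hands the job in; it is judged then, once.
The state is a dict: "time_s": time; "joint_positions": joint angles; "qvel": joint speeds; "tau": joint torques, N m; "position": TCP position; "tcp_rot": TCP orientation; "force": force on the tool from outside, world axes, zero at the start; "moment": the same for the moment, N m; "opening": opening from 0.0 (shut) to 1.0 (fully open); "grasp_force": force on a finger pad.
Only numpy, scipy, OpenCV 4.12 (cv2) and the standard library are available. Lean on these libraries where they do the work, as an engineer would, in place of code of your own. Each camera call takes 0.05 s, during which the arm holds its last target. There are 200 camera calls.

## Working session

There is one attempt and no reset: what is moved stays moved. The work goes in short steps, Python scripts to look and compute and a tool call to move; the robot and the scene stay as the last step left them, time stands still between calls to the robot, and variables do not carry over. Pictures are saved under pics/ and viewed, at most 10 in all, crops included, and the job is handed in when it is done.

Besides the shell and the picture viewer there is one more tool, called after "Emit:" in YAML: its name, and indented under it one key for each argument. servo_tool: Moves the arm, as the interface text tells. Its arguments: {"type":"object","properties":{"targets":{"type":"array"},"gripper":{"type":"number"}},"required":["targets"]}

```bash
mkdir -p pics; cat > h.py <<'E'
import cv2, numpy as np
from rig import bot, viewer, ticket
def snap(cam,name):
    c=viewer.capture(cam); cv2.imwrite(f'pics/{name}.png',cv2.resize(c['color'][:,:,::-1],None,fx=1.5,fy=1.5,interpolation=cv2.INTER_CUBIC))
    np.savez(f'pics/{name}.npz',K=c['camera_matrix'],R=c['R'],t=c['t'],color=c['color']); return c
def ray(name,u,v,z):  # u,v original pixels -> world at height z
    d=np.load(f'pics/{name}.npz'); R,t=d['R'],d['t']
    o=-R.T@t; r=R.T@np.linalg.solve(d['K'],[u,v,1]); return o+r*(z-o[2])/r[2]
E
python3 - <<'E'
from h import *
snap('top','top1'); snap('scene','scene1'); s=bot.read_state(); print(s['time_s'],s['position'],s['tcp_rot'],s['opening'])
E
```

```text
0.1 [0.21677507 0.58556256 0.24036524] [[-9.37724602e-01  3.47378162e-01 -9.91574160e-04]
 [ 3.47379407e-01  9.37723147e-01 -1.68710657e-03]
 [ 3.43758062e-04 -1.92649378e-03 -9.99998085e-01]] 1.0024912746034569
```

View pics/top1.png

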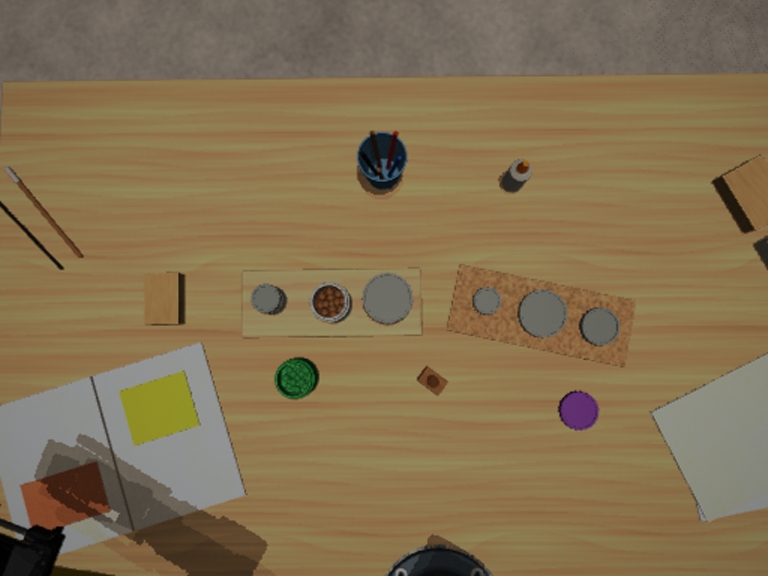

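View pics/scene1.png

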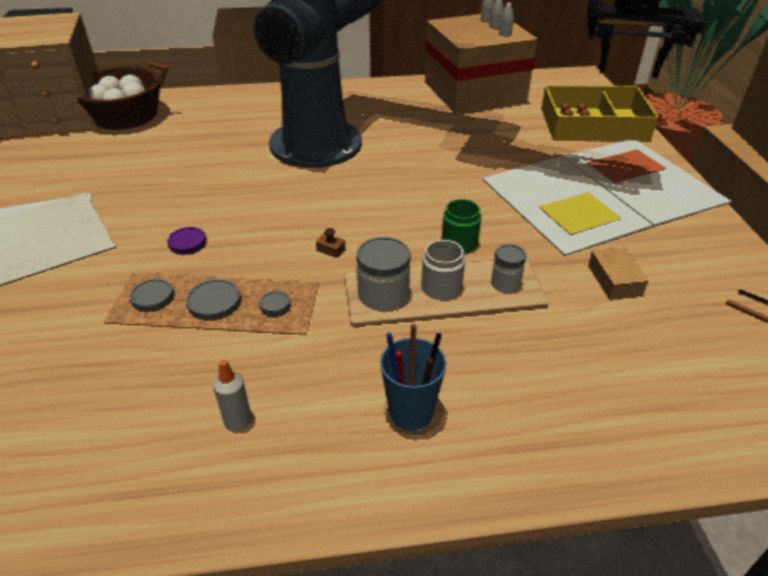

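The top view shows these candidates, in enlarged pixels:
- **Open jar:** white with beads (330,302), or the green look-alike (297,378).
- **Other jars, lidded:** small (267,298) and large (387,299).
- **Lids:** small (487,300), large (543,313), end lid (600,327), and the purple one (579,411).

By the description I choose the jar at (330,302) and the grey lid at (600,327). I'll check both in a crop and measure.

```bash
python3 - <<'E'
from h import *
im=np.load('pics/top1.npz')['color'][:,:,::-1]
cv2.imwrite('pics/crop1.png',cv2.resize(im[165:285,155:435],None,fx=2.8,fy=2.8,interpolation=cv2.INTER_CUBIC))
for n,u,v,z in [('open',330.5,302,.087),('small jar',267,298,.077),('large jar',387.5,299,.097),('lid s',487,300.5,.018),('lid L',543,313.5,.018),('lid m',600,326.5,.018),('green',297,378,.075),('stamp',432,380,.03),('cup',382,158,.1),('glue',522,167,.118)]:
    print(n,ray('top1',u/1.5,v/1.5,z).round(3))
print('mid diam',ray('top1',619/1.5,327/1.5,.018)-ray('top1',581/1.5,327/1.5,.018))
print('scene open',ray('scene1',443.5/1.5,251/1.5,.087).round(3),'lid',ray('scene1',152/1.5,294/1.5,.018).round(3))
E
```

```text
open [0.525 0.176 0.087]
small jar [0.533 0.283 0.077]
large jar [0.529 0.082 0.097]
lid s [ 0.531 -0.093  0.018]
lid L [ 0.507 -0.191  0.018]
lid m [ 0.484 -0.29   0.018]
green [0.401 0.232 0.075]
stamp [0.393 0.006 0.03 ]
cup [0.763 0.089 0.1  ]
glue [ 0.74  -0.138  0.118]
mid diam [-0.00041832 -0.0663546   0.        ]
scene open [0.532 0.18  0.087] lid [ 0.493 -0.285  0.018]
```

View pics/crop1.png

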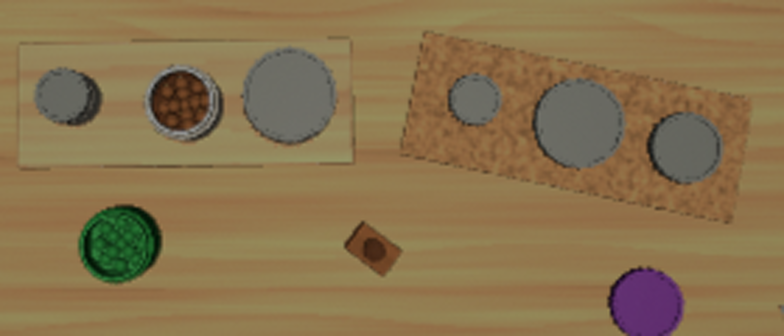

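The crop confirms the choice. The open jar with beads has its mouth centre at (181,101), between the two lidded jars. The medium lid is at (685,148) and measures about 66 mm. I'll shut the fingers and travel high to above the open jar.

Emit:
servo_tool:
  targets:
    - {"offset":[0,0,-0.02],"dr":[0,0,0]}
    - {"offset":[0,0,-0.045],"dr":[0,0,0]}
    - {"offset":[-0.01,-0.006,-0.06],"dr":[0,0,0]}
    - {"offset":[-0.03,-0.019,-0.06],"dr":[0,0,0]}
    - {"offset":[-0.06,-0.038,-0.06],"dr":[0,0,0]}
    - {"offset":[-0.09,-0.058,-0.06],"dr":[0,0,0]}
    - {"offset":[-0.12,-0.077,-0.06],"dr":[0,0,0]}
    - {"offset":[-0.15,-0.096,-0.06],"dr":[0,0,0]}
    - {"offset":[-0.18,-0.115,-0.06],"dr":[0,0,0]}
    - {"offset":[-0.21,-0.135,-0.06],"dr":[0,0,0]}
    - {"offset":[-0.24,-0.154,-0.06],"dr":[0,0,0]}
    - {"offset":[-0.27,-0.173,-0.06],"dr":[0,0,0]}
    - {"offset":[-0.3,-0.192,-0.06],"dr":[0,0,0]}
    - {"offset":[-0.33,-0.211,-0.06],"dr":[0,0,0]}
    - {"offset":[-0.36,-0.231,-0.06],"dr":[0,0,0]}
    - {"offset":[-0.39,-0.25,-0.06],"dr":[0,0,0]}
    - {"offset":[-0.415,-0.266,-0.06],"dr":[0,0,0]}
    - {"offset":[-0.43,-0.276,-0.06],"dr":[0,0,0]}
    - {"offset":[-0.43,-0.276,-0.06],"dr":[0,0,0]}
    - {"offset":[-0.43,-0.276,-0.06],"dr":[0,0,0]}
  gripper: 1

```text
time_s: 1.77
position: [0.5245, 0.1771, 0.3006]
tcp_rot: [[-0.937, 0.35, -0.002], [0.35, 0.937, 0.0], [0.002, -0.0, -1.0]]
force: [-0.6, -0.3, -0.3]
opening: 0.008
grasp_force: 0.0
```

```bash
python3 - <<'E'
from h import *
snap('wrist','w1'); s=bot.read_state(); print(s['time_s'],s['position'],s['tcp_rot'].round(3) if hasattr(s['tcp_rot'],'round') else s['tcp_rot'],s['opening'],s['joint_positions'])
d=np.load('pics/w1.npz'); print(d['K']@(d['R']@np.array([.525,.176,.087])+d['t']))
E
```

```text
1.8167 [0.5237612  0.17794379 0.30071002] [[-0.937  0.348 -0.002]
 [ 0.348  0.937  0.   ]
 [ 0.002 -0.    -1.   ]] 0.0052370932932953316 [ 7.17006879e+00  2.08890118e+01  8.82266620e+01  3.78401502e-02
  7.09877278e+01 -6.24718665e+01]
[93.28932627 63.02614321  0.36642817]
```

View pics/w1.png

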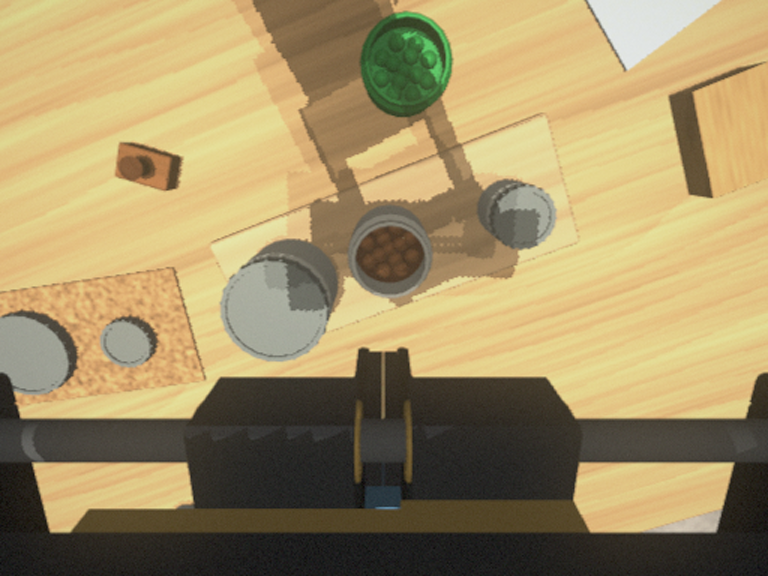

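The wrist view shows the open jar's mouth at (390,257), with the small and large jars on either side and the green one behind. I'll use that to refine the position.

```bash
python3 - <<'E'
from h import *
p=ray('w1',390/1.5,257/1.5,.087); s=bot.read_state(); print(p, s['tcp_rot'].T@(np.array([p[0],p[1],.144])-s['position']))
E
```

```text
[0.52642883 0.18206942 0.087     ] [-0.00136072  0.00484019  0.15670637]
```

Emit:
servo_tool:
  targets:
    - {"offset":[-0.001,0.002,0.012],"dr":[0,0,0]}
    - {"offset":[-0.001,0.003,0.034],"dr":[0,0,0]}
    - {"offset":[-0.001,0.003,0.058],"dr":[0,0,0]}
    - {"offset":[-0.001,0.003,0.082],"dr":[0,0,0]}
    - {"offset":[-0.001,0.003,0.106],"dr":[0,0,0]}
    - {"offset":[-0.001,0.003,0.128],"dr":[0,0,0]}
    - {"offset":[-0.001,0.003,0.144],"dr":[0,0,0]}
    - {"offset":[-0.001,0.003,0.154],"dr":[0,0,0]}
    - {"offset":[-0.001,0.003,0.158],"dr":[0,0,0]}
    - {"offset":[-0.001,0.003,0.158],"dr":[0,0,0]}

```text
time_s: 2.65
position: [0.5255, 0.1811, 0.1427]
tcp_rot: [[-0.938, 0.346, -0.002], [0.346, 0.938, -0.0], [0.002, -0.001, -1.0]]
force: [-0.5, 0.7, 0.6]
opening: 0.001
grasp_force: 0.0
```

```bash
python3 - <<'E'
from h import *
snap('wrist','w2'); snap('scene','s2'); s=bot.read_state(); print(s['time_s'],s['position'])
a=cv2.imread('pics/w2.png'); b=cv2.imread('pics/s2.png')[150:450,250:600]
cv2.imwrite('pics/c2.png',np.hstack([cv2.resize(a,(400,300)),cv2.resize(b,(350,300))]))
E
```

```text
2.75 [0.52680161 0.18088175 0.14405727]
```

View pics/c2.png

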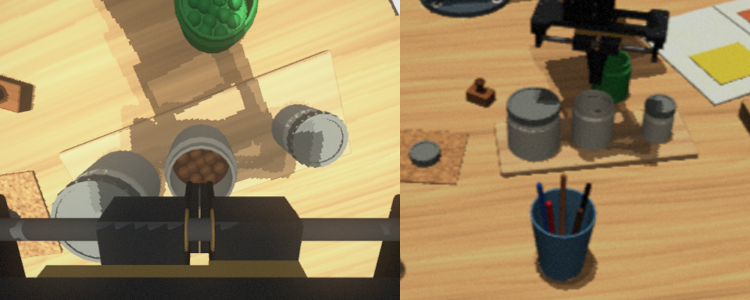

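Both views show the fingertips over the middle of the open jar's mouth with clearance all round: wrist mouth at (201,172), scene tips at (598,85). Now I hold there for about 3 s.

Emit:
servo_tool:
  targets:
    - {"offset":[0,0,0],"dr":[0,0,0]}
    - {"offset":[0,0,0],"dr":[0,0,0]}
    - {"offset":[0,0,0],"dr":[0,0,0]}
    - {"offset":[0,0,0],"dr":[0,0,0]}
    - {"offset":[0,0,0],"dr":[0,0,0]}
    - {"offset":[0,0,0],"dr":[0,0,0]}
    - {"offset":[0,0,0],"dr":[0,0,0]}
    - {"offset":[0,0,0],"dr":[0,0,0]}
    - {"offset":[0,0,0],"dr":[0,0,0]}
    - {"offset":[0,0,0],"dr":[0,0,0]}
    - {"offset":[0,0,0],"dr":[0,0,0]}
    - {"offset":[0,0,0],"dr":[0,0,0]}
    - {"offset":[0,0,0],"dr":[0,0,0]}
    - {"offset":[0,0,0],"dr":[0,0,0]}
    - {"offset":[0,0,0],"dr":[0,0,0]}
    - {"offset":[0,0,0],"dr":[0,0,0]}
    - {"offset":[0,0,0],"dr":[0,0,0]}
    - {"offset":[0,0,0],"dr":[0,0,0]}
    - {"offset":[0,0,0],"dr":[0,0,0]}
    - {"offset":[0,0,0],"dr":[0,0,0]}

```text
time_s: 4.42
position: [0.5264, 0.1803, 0.1433]
tcp_rot: [[-0.938, 0.347, 0.0], [0.347, 0.938, 0.0], [-0.0, 0.0, -1.0]]
force: [-0.1, 0.1, 0.1]
opening: 0.007
grasp_force: 0.0
```

Emit:
servo_tool:
  targets:
    - {"offset":[0,0,0],"dr":[0,0,0]}
    - {"offset":[0,0,0],"dr":[0,0,0]}
    - {"offset":[0,0,0],"dr":[0,0,0]}
    - {"offset":[0,0,0],"dr":[0,0,0]}
    - {"offset":[0,0,0],"dr":[0,0,0]}
    - {"offset":[0,0,0],"dr":[0,0,0]}
    - {"offset":[0,0,0],"dr":[0,0,0]}
    - {"offset":[0,0,0],"dr":[0,0,0]}
    - {"offset":[0,0,0],"dr":[0,0,0]}
    - {"offset":[0,0,0],"dr":[0,0,0]}
    - {"offset":[0,0,0],"dr":[0,0,0]}
    - {"offset":[0,0,0],"dr":[0,0,0]}
    - {"offset":[0,0,0],"dr":[0,0,0]}
    - {"offset":[0,0,0],"dr":[0,0,0]}
    - {"offset":[0,0,0],"dr":[0,0,0]}
    - {"offset":[0,0,0],"dr":[0,0,0]}

```text
time_s: 5.75
position: [0.5264, 0.1803, 0.1433]
tcp_rot: [[-0.938, 0.347, 0.0], [0.347, 0.938, -0.0], [-0.0, 0.0, -1.0]]
force: [1.0, 0.6, 0.3]
opening: 0.005
grasp_force: 0.0
```

Emit:
servo_tool:
  targets:
    - {"offset":[0,0,-0.01],"dr":[0,0,0]}
    - {"offset":[0,0,-0.03],"dr":[0,0,0]}
    - {"offset":[0,0,-0.055],"dr":[0,0,0]}
    - {"offset":[0,0,-0.08],"dr":[0,0,0]}
    - {"offset":[0,0,-0.105],"dr":[0,0,0]}
    - {"offset":[0,0,-0.13],"dr":[0,0,0]}
    - {"offset":[0,0,-0.15],"dr":[0,0,0]}
    - {"offset":[0,0,-0.16],"dr":[0,0,0]}
    - {"offset":[0,0,-0.16],"dr":[0,0,0]}

```text
time_s: 6.5
position: [0.5278, 0.1806, 0.3064]
tcp_rot: [[-0.938, 0.347, 0.006], [0.347, 0.938, 0.001], [-0.006, 0.003, -1.0]]
force: [-0.8, 0.1, 0.2]
opening: 0.004
grasp_force: 0.0
```

Emit:
servo_tool:
  targets:
    - {"offset":[0.001,-0.012,0],"dr":[0,0,0]}
    - {"offset":[0.003,-0.035,0],"dr":[0,0,0]}
    - {"offset":[0.005,-0.064,0],"dr":[0,0,0]}
    - {"offset":[0.007,-0.094,0],"dr":[0,0,0]}
    - {"offset":[0.009,-0.124,0],"dr":[0,0,0]}
    - {"offset":[0.011,-0.154,0],"dr":[0,0,0]}
    - {"offset":[0.012,-0.184,0],"dr":[0,0,0]}
    - {"offset":[0.01,-0.212,0],"dr":[0,0,0]}
    - {"offset":[-0.002,-0.238,0],"dr":[0,0,0]}
    - {"offset":[-0.018,-0.264,0],"dr":[0,0,0]}
    - {"offset":[-0.035,-0.29,0],"dr":[0,0,0]}
    - {"offset":[-0.052,-0.316,0],"dr":[0,0,0]}
    - {"offset":[-0.069,-0.342,0],"dr":[0,0,0]}
    - {"offset":[-0.085,-0.368,0],"dr":[0,0,0]}
    - {"offset":[-0.1,-0.394,0],"dr":[0,0,0]}
    - {"offset":[-0.112,-0.419,0],"dr":[0,0,0]}
    - {"offset":[-0.12,-0.44,0],"dr":[0,0,0]}
    - {"offset":[-0.124,-0.452,0],"dr":[0,0,0]}
    - {"offset":[-0.124,-0.452,0],"dr":[0,0,0]}
    - {"offset":[-0.124,-0.452,0],"dr":[0,0,0]}

```text
time_s: 8.17
position: [0.4844, -0.2859, 0.3018]
tcp_rot: [[-0.937, 0.349, -0.003], [0.349, 0.937, 0.003], [0.003, 0.002, -1.0]]
force: [0.0, 0.0, -0.1]
opening: 0.008
grasp_force: 0.0
```

```bash
python3 - <<'E'
from h import *
snap('wrist','w3'); s=bot.read_state(); print(s['time_s'],s['position'],s['joint_positions'].round(1))
d=np.load('pics/w3.npz'); q=d['K']@(d['R']@np.array([.484,-.29,.018])+d['t']); print(q/q[2]*1.5)
E
```

```text
8.2167 [ 0.48463857 -0.28521121  0.30220274] [ -41.9   21.6   86.8    0.    71.8 -111.6]
[377.77281787 241.07081417   1.5       ]
```

View pics/w3.png

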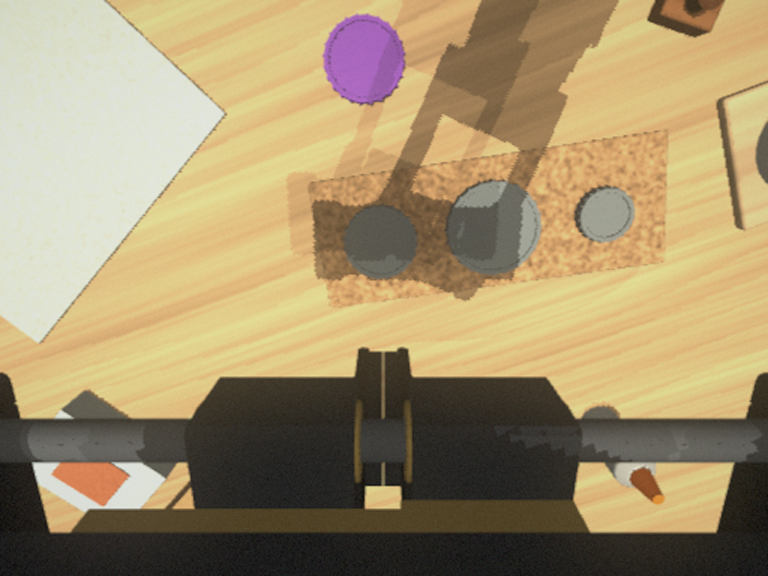

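The wrist view shows the middle lid at (380,241), within 2 px of the prediction, with the large lid at (493,226) and the purple one at (364,58). I'll descend straight down.

Emit:
servo_tool:
  targets:
    - {"offset":[-0.001,-0.001,0.012],"dr":[0,0,0]}
    - {"offset":[-0.001,-0.002,0.034],"dr":[0,0,0]}
    - {"offset":[-0.001,-0.002,0.058],"dr":[0,0,0]}
    - {"offset":[-0.001,-0.002,0.082],"dr":[0,0,0]}
    - {"offset":[-0.001,-0.002,0.106],"dr":[0,0,0]}
    - {"offset":[-0.001,-0.002,0.13],"dr":[0,0,0]}
    - {"offset":[-0.001,-0.002,0.154],"dr":[0,0,0]}
    - {"offset":[-0.001,-0.002,0.176],"dr":[0,0,0]}
    - {"offset":[-0.001,-0.002,0.196],"dr":[0,0,0]}
    - {"offset":[-0.001,-0.002,0.212],"dr":[0,0,0]}
    - {"offset":[-0.001,-0.002,0.222],"dr":[0,0,0]}
    - {"offset":[-0.001,-0.002,0.228],"dr":[0,0,0]}
    - {"offset":[-0.001,-0.002,0.228],"dr":[0,0,0]}
    - {"offset":[-0.001,-0.002,0.228],"dr":[0,0,0]}
    - {"offset":[-0.001,-0.002,0.228],"dr":[0,0,0]}
    - {"offset":[-0.001,-0.002,0.228],"dr":[0,0,0]}

```text
time_s: 9.55
position: [0.4865, -0.2892, 0.0764]
tcp_rot: [[-0.938, 0.347, 0.002], [0.347, 0.938, -0.002], [-0.002, -0.001, -1.0]]
force: [-0.3, -0.1, 0.7]
opening: 0.008
grasp_force: 0.0
```

```bash
python3 - <<'E'
from h import *
snap('wrist','w4'); snap('scene','s4'); s=bot.read_state(); print(s['time_s'],s['position'])
a=cv2.imread('pics/w4.png'); b=cv2.imread('pics/s4.png')[150:450,50:600]
cv2.imwrite('pics/c4.png',np.vstack([cv2.resize(a,(400,300)),cv2.resize(b,(550,300))[:,:400]]))
E
```

```text
9.65 [ 0.48627713 -0.28918541  0.07614301]
```

View pics/c4.png

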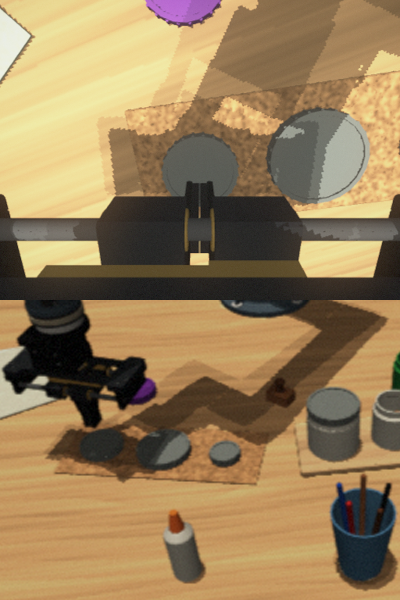

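The fingertips are 4 cm above the middle lid, at wrist (200,168) and scene (93,424). Nothing has been disturbed. I'll hold there, then hand in.

Emit:
servo_tool:
  targets:
    - {"offset":[0,0,0],"dr":[0,0,0]}
    - {"offset":[0,0,0],"dr":[0,0,0]}
    - {"offset":[0,0,0],"dr":[0,0,0]}
    - {"offset":[0,0,0],"dr":[0,0,0]}
    - {"offset":[0,0,0],"dr":[0,0,0]}
    - {"offset":[0,0,0],"dr":[0,0,0]}
    - {"offset":[0,0,0],"dr":[0,0,0]}
    - {"offset":[0,0,0],"dr":[0,0,0]}
    - {"offset":[0,0,0],"dr":[0,0,0]}
    - {"offset":[0,0,0],"dr":[0,0,0]}
    - {"offset":[0,0,0],"dr":[0,0,0]}
    - {"offset":[0,0,0],"dr":[0,0,0]}
    - {"offset":[0,0,0],"dr":[0,0,0]}
    - {"offset":[0,0,0],"dr":[0,0,0]}
    - {"offset":[0,0,0],"dr":[0,0,0]}
    - {"offset":[0,0,0],"dr":[0,0,0]}
    - {"offset":[0,0,0],"dr":[0,0,0]}
    - {"offset":[0,0,0],"dr":[0,0,0]}
    - {"offset":[0,0,0],"dr":[0,0,0]}
    - {"offset":[0,0,0],"dr":[0,0,0]}

```text
time_s: 11.32
position: [0.4859, -0.2888, 0.0753]
tcp_rot: [[-0.938, 0.347, 0.0], [0.347, 0.938, -0.0], [-0.0, -0.0, -1.0]]
force: [0.3, 0.2, 0.4]
opening: 0.002
grasp_force: 0.0
```

Emit:
servo_tool:
  targets:
    - {"offset":[0,0,0],"dr":[0,0,0]}
    - {"offset":[0,0,0],"dr":[0,0,0]}
    - {"offset":[0,0,0],"dr":[0,0,0]}
    - {"offset":[0,0,0],"dr":[0,0,0]}
    - {"offset":[0,0,0],"dr":[0,0,0]}
    - {"offset":[0,0,0],"dr":[0,0,0]}
    - {"offset":[0,0,0],"dr":[0,0,0]}
    - {"offset":[0,0,0],"dr":[0,0,0]}
    - {"offset":[0,0,0],"dr":[0,0,0]}
    - {"offset":[0,0,0],"dr":[0,0,0]}

```text
time_s: 12.15
position: [0.4859, -0.2888, 0.0752]
tcp_rot: [[-0.938, 0.347, -0.0], [0.347, 0.938, -0.0], [0.0, -0.0, -1.0]]
force: [-0.2, 0.4, 0.5]
opening: 0.005
grasp_force: 0.0
```

```bash
python3 -c "
from rig import ticket; print(ticket.hand_in())"
```

```text
the job is handed in; nothing more can be done
None
```

I pointed at the open jar from about 4 cm above its mouth for about 3 s, then at the 66 mm lid that fits, and handed in at about 12 s still pointing at it, with nothing touched; the hand-in gave no verdict.

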